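# Heft two part cartons and sort full from empty

## Robot

A 7-joint arm with a two-finger parallel gripper is mounted at the origin on the work surface. World frame = base frame: x ahead of the robot, y to its left, z up, the work surface at z = 0. Lengths are in m, angles in rad, forces in N, time in s.
With the tool pointing down it reaches from about 0.425 to 0.825 m from the base axis. Payload 3.6 kg.
Tool frame: the origin (TCP) lies where the fingers leave the gripper's body, on its centre line; the fingertips stand 73 mm ahead of it and the grasp point (between the pads) lies 54 mm ahead of it (r.grasp_offset is the distance from the TCP to the grasp point, in m); z points along the fingers, y is the line along which they close (so a half turn about z gives the same grasp; the last joint's range is limited). The gripper opens to 85 mm and grips with 20 to 120 N. Pads are 22 mm wide; open, the fingers measure 114 mm over their backs; the gripper's body (76 mm by 85 mm) begins 54 mm behind the grasp point. The pads swing forward as they close: fully open they stand 13 mm farther back than shut.
Start: joints at [1.107, 0.615, -0.013, 1.423, 0.008, 1.103, -0.04], TCP at [0.276, -0.589, 0.304] pointing down, gripper open.
Joint ranges: [-3.12, 3.12], [-0.3, 2.06], [-1.34, 1.32], [0.26, 2.42], [-1.36, 4.5], [0.01, 1.98], [-2.84, 2.84]. Speed limits (rad/s): [2.79, 2.79, 3.14, 3.14, 3.14, 3.14, 3.14].

## Interface

Orientations are given as [roll, pitch, yaw] about the fixed x, y, z axes, in that order (R = Rz(yaw) Ry(pitch) Rx(roll)).
In Python, from workcell import r gives the robot as it stands. The module is installed in compiled form; this text tells all that it offers.
- The arm moves only by the shell command python3 -m crank 'ROWS' [OPENING]. ROWS is JSON, a list of rows, each a list of 6 numbers: the shift along the tool's x, y, z in mm, then the turn, a rotation vector about the tool's x, y, z in rad. A call has 1 to 20 rows; each row is the pose to reach, as a shift and turn from the pose commanded when the call began, along the tool's axes at that moment; what a row does not reach only later rows make up. A row lasts 1/12 s, in which the tool goes at most 41.7 mm and 7.16 degrees, less where a joint would pass 70% of its speed; a pose out of reach is approached as far as the arm can. A call with a gripper value outside its range is refused whole. OPENING is the finger opening in mm, from 0 to 85.4, set as the call begins (- or left out, the last holds). The fingers move at their own pace and stop on an object; the grip force is fixed at half the most. Time passes only in rows, so rows that repeat a pose let the fingers close. It gives the time, the measured TCP pose, the force, the opening and the grip force at its end, in the units of the state.
- r.get_obs(): the state, without advancing time (a new reading comes with each control period).
- r.read_camera(name): name is "scene" or "top" or "wrist"; returns a dict with "img" (400x640x3 uint8, red, green, blue), "K" (3x3 intrinsics, pixels), "k1" (the pictures are not rectified: a ray, as slopes to the right and down, at radius r is drawn at 1 + k1 r^2 times it, then the intrinsics apply), "rvec" (rotation vector, rad) and "tvec" (3), from world to camera coordinates, as OpenCV has them. Camera axes: x right, y down, z forward; pixel columns grow to the right and rows downward; lengths in m; the calibration is good to about 2 mm. A picture is of the moment at which its call begins. There is no depth.
- r.finish_job(): hands the job in; it is judged then, once.
The state is a dict: "t": time; "joints": joint angles; "qd": joint speeds; "joint_efforts": joint torques, N m; "tool_pos": TCP position; "ee_rot": TCP orientation; "ft_force": force on the tool from outside, world axes, zero at the start; "torque": the same for the moment, N m; "finger_gap": finger opening in m; "finger_force": force on a finger pad.
Only numpy, scipy, OpenCV 4.12 (cv2) and the standard library are available. Lean on these libraries where they do the work, as an engineer would, in place of code of your own. Each camera call takes 0.05 s, during which the arm holds its last target. There are 200 camera calls.

## Task

One of the two identical cartons on the work mat still has a computer part in it, the other is empty. First tip the left carton and then the right one: raise one end about a finger's breadth (the lifting bail at its near end serves for this) while the other end stays on the mat, and hold it there a moment to feel the weight. Then set the full carton down gently and flat in the low grey plastic tray and the empty one in the taller open cardboard box, each standing on its underside; don't drop, press or tip them far, and leave everything else where it is.

Things in the scene. Friction and masses are not known exactly. Their poses are not given: they have to be found in the camera images.
- carton_left: closed cardboard carton, 150 (its x) x 56 (its y) x 60 mm high, on the mat; origin at the centre of its underside; -x end towards the robot. Empty it weighs 0.18 kg, with the part 0.57 to 0.85 kg, centred; one of the two is full, which cannot be seen. To carry it level pinch it across its 56 mm width. This is the one on the robot's left (+y).
- carton_right: closed cardboard carton, 150 (its x) x 56 (its y) x 60 mm high, on the mat; origin at the centre of its underside; -x end towards the robot. Empty it weighs 0.18 kg, with the part 0.57 to 0.85 kg, centred; one of the two is full, which cannot be seen. To carry it level pinch it across its 56 mm width. This is the one on the robot's right (-y).
- bail_left (a point): centre of the bail's grip bar: 9 mm thick (pinch it thus, along the carton's x), 50 mm long (along y; wire legs 22 mm either side of the middle), 12 mm high. The bail stands at the carton's -x end, turns freely about y on a hinge 65 mm from the carton's middle and 4 mm above its top, bar centre 28 mm from the hinge; starts up to 0.2 rad off upright. On the left carton
- bail_right (a point): centre of the bail's grip bar: 9 mm thick (pinch it thus, along the carton's x), 50 mm long (along y; wire legs 22 mm either side of the middle), 12 mm high. The bail stands at the carton's -x end, turns freely about y on a hinge 65 mm from the carton's middle and 4 mm above its top, bar centre 28 mm from the hinge; starts up to 0.2 rad off upright. On the right carton
- tray: low open tray of grey plastic, fixed, for the full carton: 220 (its x) x 180 (its y) mm outside, 30 mm high, walls and floor 4 mm; origin at the centre of its underside, on the desk
- bin: open cardboard box, fixed, for the empty carton: 220 (its x) x 180 (its y) mm outside, 65 mm high, walls and floor 5 mm; origin at the centre of its underside, on the desk. It and the tray may stand on either side
- mat: thin flat grey work mat fixed on the desk, 390 (its x) x 460 (its y) x 3 mm, on which both cartons stand; origin at the centre of its underside, so its top is 3 mm above the desk
- mouse: black computer mouse, 105 x 60 x 32 mm, at the near edge of the mat, between the cartons, a bystander, loose; origin at the centre of its underside
- drive: bare hard drive, 147 x 102 x 26 mm, behind the cartons, a bystander, loose; origin at the centre of its underside
- screwdriver: screwdriver 200 mm long lying behind the cartons, handle 25 mm thick, a bystander, loose; its x axis lies along it
- jar: small jar of screws, 44 mm across, 55 mm high, behind the cartons, a bystander, loose; origin at the centre of its underside
- meter: multimeter lying flat, 140 x 75 x 45 mm, a bystander, loose; origin at the centre of its underside
- chipbox: small red box, 75 x 75 x 52 mm, a bystander, loose; origin at the centre of its underside
There are look-alikes about, which are no part of the job. What is shaped like the carton_right but green is not meant.

How it is judged:
By the outcome, as a careful person would: the job done as asked, in the order asked, and still so for the second after the job is handed in, with the robot touching nothing.
It also fails if it takes over 72 s, if anything falls off the work surface, if the arm or the gripper's body presses on something with over 40 N, if the wrist force passes 120 N, or if a joint passes its speed limit or range.

## Working session

There is one attempt and no reset: what is moved stays moved. The work goes in short steps, Python scripts to look and compute and a shell command to move; the robot and the scene stay as the last step left them, time stands still between calls to the robot, and variables do not carry over. Pictures are saved under pics/ and viewed, at most 10 in all, crops included, and the job is handed in when it is done.

```bash
mkdir -p pics
cat > h.py <<'E'
import numpy as np, cv2
from workcell import r
from scipy.spatial.transform import Rotation as R
def cam(n): return r.read_camera(n)
def save(n,f,img): cv2.imwrite('pics/'+f,cv2.cvtColor(img,cv2.COLOR_RGB2BGR))
def ray(c,u,v):
    K=c['K'];k=float(np.ravel(c['k1'])[0])
    x=cv2.undistortPoints(np.array([[[u,v]]],float),K,np.array([k,0,0,0.]))[0,0]
    M=cv2.Rodrigues(np.array(c['rvec'],float))[0];t=np.array(c['tvec']).ravel()
    d0=np.array([x[0],x[1],1]); 
    # drawn = s*(1+k r^2)
    s=x.copy(); xd=np.array([(u-K[0,2])/K[0,0],(v-K[1,2])/K[1,1]])
    for _ in range(30): s=xd/(1+k*(s@s))
    return -M.T@t, M.T@np.array([s[0],s[1],1])
def on(c,u,v,z):
    o,d=ray(c,u,v); return o+d*(z-o[2])/d[2]
def proj(c,P):
    p,_=cv2.projectPoints(np.array(P,float).reshape(-1,1,3),np.array(c['rvec'],float),np.array(c['tvec'],float),c['K'],np.array([float(np.ravel(c['k1'])[0]),0,0,0.]));return p[:,0]
E
python3 - <<'E'
from h import *
o=r.get_obs()
for k,v in o.items(): print(k,np.round(v,4))
for n in('scene','top'):
    c=cam(n); save(n,n+'0.png',c['img']); print(n,c['K'].tolist(),c['k1'],ray(c,320,200))
print(r.grasp_offset)
E
```

```text
t 0.0
joints [ 1.1065  0.616  -0.0126  1.4249  0.0081  1.1034 -0.0404]
qd [-0.     -0.0014 -0.0026 -0.0008 -0.0011 -0.0018  0.0004]
joint_efforts [-2.00000e-04 -4.69219e+01  2.59600e-01 -1.71033e+01  1.00000e-02
  9.60000e-03 -0.00000e+00]
tool_pos [ 0.2753 -0.5882  0.3027]
ee_rot [-3.1389  0.      0.4378]
ft_force [ 0.0437 -0.0501 -0.204 ]
torque [-0.0126 -0.0188  0.0036]
finger_force 0.0
finger_gap 0.0854
scene [[383.57580090382777, 0.0, 318.6469150042526], [0.0, 383.57580090382777, 194.99777864918005], [0.0, 0.0, 1.0]] -0.052701104605507136 (array([ 1.53480674, -0.17150945,  0.91841245]), array([-0.74042545,  0.03427058, -0.67140018]))
top [[384.8108343682098, 0.0, 319.32691063510975], [0.0, 384.8108343682098, 197.1428103698467], [0.0, 0.0, 1.0]] 0.02842062918411404 (array([ 0.39925792, -0.12397229,  1.36849831]), array([ 0.1518615 ,  0.01748139, -0.98827662]))
0.0539
```

View pics/top0.png

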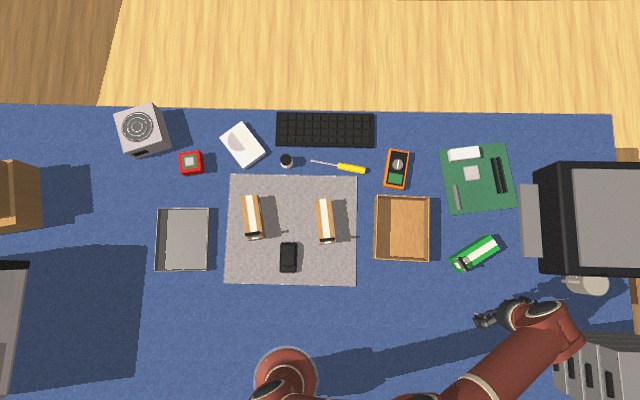

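View pics/scene0.png

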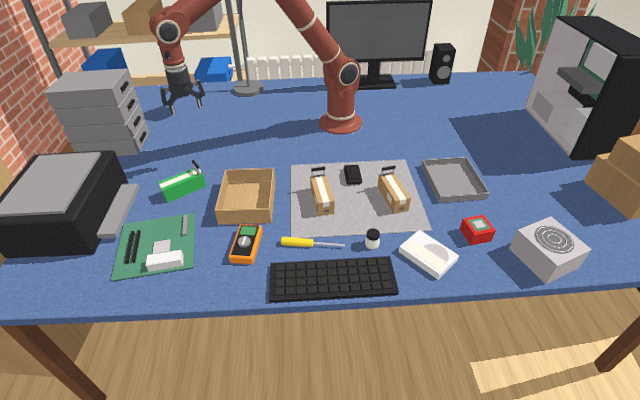

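The top view shows these candidates: left carton (252,216), right carton (325,220), and a green look-alike at (475,253), which I reject. The tray is at (182,239) and the bin at (402,228). The mouse is at (289,257). Next is a close crop to check the choice, plus measurements by mask.

Run:
```python
from h import *
c=cam('top'); im=c['img']
crop=im[170:290,150:440]; save('t','crop.png',cv2.resize(crop,None,fx=2.7,fy=2.7,interpolation=cv2.INTER_CUBIC))
hsv=cv2.cvtColor(im,cv2.COLOR_RGB2HSV)
for n,(u,v) in dict(cl=(247,215),cr=(319,220),tape=(252,212),mat=(290,200),tray=(182,240),bin=(402,225),trayrim=(157,230)).items(): print(n,im[v,u],hsv[v,u])
# brown or tape (warm/white) mask in mat region
m=((hsv[...,1]>70)&(hsv[...,0]<25)|(hsv[...,2]>215)).astype(np.uint8)
for n,(a,b) in dict(L=(235,275),Rr=(308,345),bin=(365,436)).items():
    mm=np.zeros_like(m); mm[180:268,a:b]=m[180:268,a:b]
    cs,_=cv2.findContours(mm,0,2); k=max(cs,key=cv2.contourArea); rc=cv2.minAreaRect(k); bx=cv2.boxPoints(rc)
    z=0.065 if n=='bin' else 0.063
    print(n,cv2.contourArea(k),np.round(bx,1).tolist(),[np.round(on(c,*p,z)[:2],3).tolist() for p in bx], np.round(on(c,*rc[0],z)[:2],3))
t=(hsv[...,1]<25)&(hsv[...,2]>60)
mm=np.zeros_like(m); mm[200:278,148:215]=t[200:278,148:215]
cs,_=cv2.findContours(mm,0,2); k=max(cs,key=cv2.contourArea); rc=cv2.minAreaRect(k); print('tray',np.round(cv2.boxPoints(rc)).tolist(),np.round(on(c,*rc[0],.03),3),[np.round(on(c,*p,.03)[:2],3).tolist() for p in cv2.boxPoints(rc)])
```

```text
cl [218 174 118] [ 17 117 218]
cr [221 170 108] [ 16 130 221]
tape [245 242 227] [ 25  19 245]
mat [185 172 167] [  8  25 185]
tray [170 162 155] [ 14  23 170]
bin [215 164 105] [ 16 130 215]
trayrim [67 62 60] [ 9 27 67]
L 666.0 [[240.10000610351562, 195.8000030517578], [258.8999938964844, 193.1999969482422], [265.20001220703125, 237.39999389648438], [246.39999389648438, 240.10000610351562]] [[0.608, 0.175], [0.619, 0.11], [0.468, 0.082], [0.457, 0.145]] [0.538 0.128]
Rr 619.5 [[313.8999938964844, 199.1999969482422], [330.6000061035156, 197.39999389648438], [335.5, 241.8000030517578], [318.8999938964844, 243.6999969482422]] [[0.602, -0.08], [0.61, -0.137], [0.458, -0.157], [0.451, -0.101]] [ 0.53  -0.119]
bin 3495.5 [[372.29998779296875, 259.6000061035156], [374.5, 193.89999389648438], [431.1000061035156, 195.8000030517578], [429.0, 261.5]] [[0.402, -0.28], [0.625, -0.287], [0.622, -0.479], [0.401, -0.467]] [ 0.511 -0.379]
tray [[154.0, 207.0], [210.0, 207.0], [210.0, 271.0], [154.0, 271.0]] [0.458 0.375 0.03 ] [[0.568, 0.483], [0.572, 0.286], [0.351, 0.27], [0.347, 0.462]]
```

View pics/crop.png

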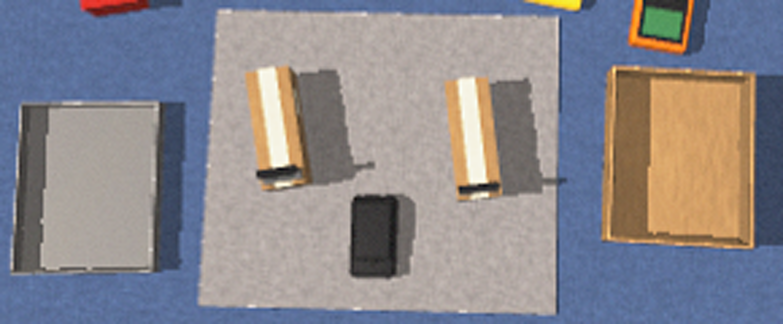

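The close crop shows two brown cartons with white tape. Each has its black bail bar at the near end, at crop (278,172) and (477,188). The mouse sits between them. The tray is on the left and the bin on the right. Next I measure the bails and axes more exactly and work out the move.

```bash
cat >> h.py <<'E'
def go(pos,yaw,rpy=None):
    o=r.get_obs(); A=R.from_euler('xyz',o['ee_rot']); B=R.from_euler('xyz',[np.pi,0,yaw] if rpy is None else rpy)
    d=A.inv().apply(np.array(pos)-o['tool_pos'])*1000; w=(A.inv()*B).as_rotvec()
    print('t',round(o['t'],2),'ROW',np.round(d,1).tolist(),np.round(w,3).tolist(),'dist',round(np.linalg.norm(d)),'deg',round(np.degrees(np.linalg.norm(w))))
E
python3 - <<'E'
from h import *
c=cam('top'); im=c['img']; hsv=cv2.cvtColor(im,cv2.COLOR_RGB2HSV)
for n,(a,b) in dict(L=(235,275),Rr=(308,345)).items():
    t=np.zeros(im.shape[:2],np.uint8); t[190:245,a:b]=((hsv[...,1]<40)&(hsv[...,2]>225))[190:245,a:b]
    k=max(cv2.findContours(t,0,1)[0],key=cv2.contourArea); 
    ys,xs=np.where(cv2.drawContours(np.zeros_like(t),[k],-1,1,-1)); P=np.array([on(c,x,y,.063) for x,y in zip(xs,ys)])[:,:2]
    w,V=np.linalg.eigh(np.cov(P.T)); d=V[:,1]*np.sign(V[0,1]); s=(P-P.mean(0))@d
    print(n,'tape mean',P.mean(0).round(4),'yaw',np.arctan2(d[1],d[0]).round(3),'far',(P.mean(0)+d*s.max()).round(3),'near',s.min().round(3))
    b_=np.zeros_like(t); b_[222:245,a:b]=(hsv[...,2]<75)[222:245,a:b]
    cs=[q for q in cv2.findContours(b_,0,1)[0]]; k=max(cs,key=cv2.contourArea); ys,xs=np.where(cv2.drawContours(np.zeros_like(t),[k],-1,1,-1)); print(' bail px',xs.mean(),ys.mean(),len(xs),np.round(on(c,xs.mean(),ys.mean(),.097),4))
go([.475,.115,.28],1.76)
E
```

```text
L tape mean [0.5505 0.1346] yaw 0.2 far [0.613 0.147] near -0.063
 bail px 252.29545454545453 233.4090909090909 44 [0.4783 0.1195 0.097 ]
Rr tape mean [ 0.5384 -0.1174] yaw 0.136 far [ 0.604 -0.108] near -0.066
 bail px 326.76666666666665 239.0 30 [ 0.4654 -0.1268  0.097 ]
t 0.2 ROW [479.0, -552.4, 24.1] [-0.001, -0.001, -1.322] dist 732 deg 76
```

```bash
python3 -m crank '[[10,-11,1,0,0,-0.03],[33,-38,2,0,0,-0.1],[60,-69,4,0,0,-0.18],[87,-100,5,0,0,-0.25],[114,-131,6,0,0,-0.33],[141,-162,8,0,0,-0.4],[168,-193,9,0,0,-0.48],[195,-224,10,0,0,-0.55],[222,-255,12,0,0,-0.63],[249,-286,13,0,0,-0.7],[276,-317,14,0,0,-0.78],[303,-348,16,0,0,-0.85],[330,-379,17,0,0,-0.93],[357,-410,18,0,0,-1.0],[384,-441,20,0,0,-1.08],[411,-472,21,0,0,-1.16],[438,-503,22,0,0,-1.24],[461,-530,23,0,0,-1.3],[475,-546,24,0,0,-1.32],[479,-552,24,0,0,-1.32]]'
python3 - <<'E'
from h import *
c=cam('wrist'); save('w','w1.png',c['img']); print(ray(c,320,200)); o=r.get_obs(); print(o['tool_pos'],o['ee_rot'],o['ft_force'])
print(proj(c,[[.478,.1195,.095],[.613,.147,.063],[.5395,.132,.063]]))
E
```

```text
t: 1.87
tool_pos: [0.4757, 0.119, 0.28]
ee_rot: [3.14, -0.003, 1.765]
ft_force: [-0.1, -0.0, 0.6]
finger_gap: 0.0854
finger_force: 0.0
(array([0.46014675, 0.19985606, 0.34907606]), array([ 0.07563394, -0.31979364, -0.94454483]))
[0.47544583 0.11806134 0.2799706 ] [ 3.14067698e+00 -2.54685894e-03  1.76303372e+00] [-0.27595566  1.29637358  0.28387043]
[[318.23580196 192.45630573]
 [482.38798959 179.4107285 ]
 [392.572851   180.18851369]]
```

View pics/w1.png

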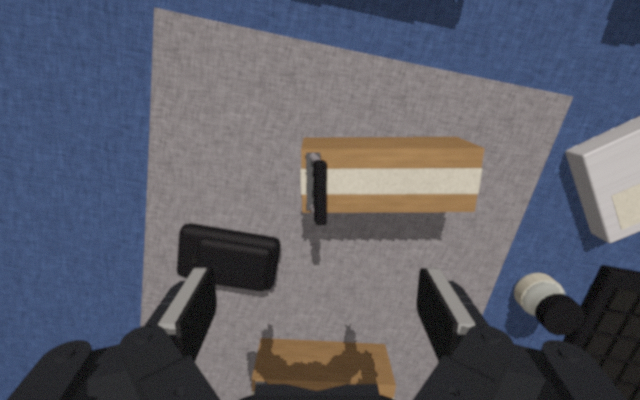

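The wrist view shows the left bail bar at (320,192) against a predicted (318,192), so the estimate holds. I go down over the bar and close.

```bash
python3 -m crank '[[0,1,10,0,0,0],[0,2,35,0,0,0],[1,3,60,0,0,0],[1,3,85,0,0,0],[1,3,105,0,0,0],[1,3,118,0,0,0],[1,3,126,0,0,0],[1,3,129,0,0,0],[1,3,129,0,0,0],[1,3,129,0,0,0]]' 40
python3 - <<'E'
from h import *
c=cam('wrist'); save('w','w2.png',cv2.resize(c['img'],(480,300))); o=r.get_obs(); print(o['tool_pos'],o['ee_rot'],o['ft_force'])
E
```

```text
t: 2.75
tool_pos: [0.4785, 0.1152, 0.1514]
ee_rot: [3.141, 0.0, 1.757]
ft_force: [0.4, 0.5, 0.4]
finger_gap: 0.0399
finger_force: 0.0
[0.47859455 0.11554192 0.1517033 ] [3.13991825e+00 9.67284114e-05 1.75692979e+00] [0.35219897 0.60717485 0.1978484 ]
```

View pics/w2.png

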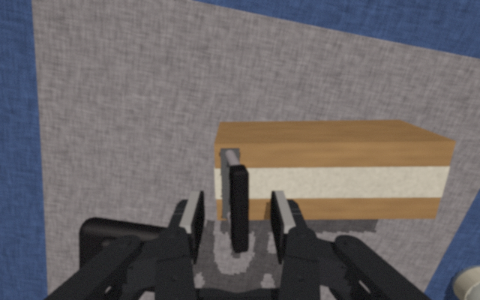

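The bar is centred between the fingers at about (240,210), with the fingers at columns 195 and 280. I close on it.

```bash
python3 -m crank '[[3,0,0,0,0,0],[3,0,0,0,0,0],[3,0,0,0,0,0],[3,0,0,0,0,0],[3,0,0,0,0,0],[3,0,0,0,0,0],[3,0,0,0,0,0],[3,0,0,0,0,0],[3,0,0,0,0,0],[3,0,0,0,0,0]]' 0
python3 - <<'E'
from h import *
o=r.get_obs(); print(o['tool_pos'],o['ft_force'],o['torque'])
E
```

```text
t: 3.63
tool_pos: [0.4766, 0.1192, 0.152]
ee_rot: [-3.141, 0.0, 1.759]
ft_force: [-3.8, 0.4, 6.8]
finger_gap: 0.0077
finger_force: 58.6
[0.476606   0.11923957 0.15195803] [-3.7619371   0.36770622  6.82450095] [-0.04751221  0.79649341  0.04728708]
```

```bash
python3 -m crank '[[0,0.5,-1,0,0,0],[0,1,-2,0,0,0],[0,1.5,-3.5,0,0,0],[0,2.5,-5,0,0,0],[0,3.5,-7,0,0,0],[0,4.5,-9,0,0,0],[0,5.5,-11,0,0,0],[0,6.5,-13,0,0,0],[0,7.5,-15,0,0,0],[0,8.5,-16.5,0,0,0],[0,9,-17.5,0,0,0],[0,9,-18,0,0,0],[0,9,-18,0,0,0],[0,9,-18,0,0,0],[0,9,-18,0,0,0],[0,9,-18,0,0,0],[0,9,-18,0,0,0],[0,9,-18,0,0,0]]'
python3 - <<'E'
from h import *
F=[]
for i in range(12):
    c=cam('wrist'); o=r.get_obs(); F.append(np.r_[o['ft_force'],o['torque']])
print(np.mean(F,0).round(2),np.std(F,0).round(2),o['tool_pos'])
c=cam('scene'); save('s','s2.png',cv2.resize(c['img'][140:240,270:470],None,fx=3,fy=3))
E
```

```text
t: 5.13
tool_pos: [0.4867, 0.1206, 0.169]
ee_rot: [3.141, -0.0, 1.758]
ft_force: [-1.0, -0.3, -2.5]
finger_gap: 0.008
finger_force: 58.2
[ 0.81  0.42 -3.74  0.11 -0.12  0.03] [0.46 0.51 0.31 0.03 0.07 0.04] [0.48660331 0.12056767 0.16899061]
```

View pics/s2.png

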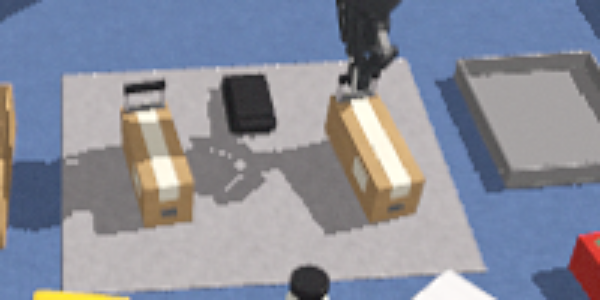

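The scene crop shows the left carton's near end raised at about (350,95), with its far end at (395,210) still on the mat. The vertical load is about 4 N, so this carton is probably the full one. I lower it gently, release and rise.

```bash
python3 -m crank '[[0,-0.5,1,0,0,0],[0,-1.5,3,0,0,0],[0,-2.5,5,0,0,0],[0,-3.5,7,0,0,0],[0,-4.5,9,0,0,0],[0,-5.5,11,0,0,0],[0,-6.5,12.5,0,0,0],[0,-7.5,14,0,0,0],[0,-8,15.5,0,0,0],[0,-8.5,16.5,0,0,0],[0,-9,17,0,0,0],[0,-9,17,0,0,0],[0,-9,17,0,0,0]]'; python3 -m crank '[[0,0,0,0,0,0],[0,0,0,0,0,0],[0,0,0,0,0,0],[0,0,0,0,0,0],[0,0,0,0,0,0],[0,0,0,0,0,0],[0,0,-5,0,0,0],[0,0,-20,0,0,0],[0,0,-45,0,0,0],[0,0,-70,0,0,0],[0,0,-85,0,0,0],[0,0,-90,0,0,0]]' 40
python3 - <<'E'
from h import *
go([.467,-.127,.24],1.707)
E
```

```text
t: 6.87
tool_pos: [0.4778, 0.119, 0.1521]
ee_rot: [3.141, -0.0, 1.758]
ft_force: [0.4, 0.6, -1.9]
finger_gap: 0.0078
finger_force: 58.7
t: 7.87
tool_pos: [0.4786, 0.1194, 0.2447]
ee_rot: [3.136, -0.0, 1.758]
ft_force: [0.4, -0.4, -0.1]
finger_gap: 0.0401
finger_force: 0.0
t 7.87 ROW [-240.0, -57.2, 4.3] [0.005, -0.001, 0.051] dist 247 deg 3
```

```bash
python3 -m crank '[[-8,-2,0,0,0,0],[-30,-7,0,0,0,0.01],[-60,-14,0,0,0,0.02],[-92,-22,0,0,0,0.02],[-124,-30,0,0,0,0.03],[-156,-37,0,0,0,0.04],[-188,-45,0,0,0,0.05],[-215,-51,0,0,0,0.05],[-233,-55,0,0,0,0.05],[-240,-57,0,0,0,0.05],[-240,-57,0,0,0,0.05],[-240,-57,0,0,0,0.05]]'
python3 - <<'E'
from h import *
c=cam('wrist'); im=c['img']; hsv=cv2.cvtColor(im,cv2.COLOR_RGB2HSV)
P=np.array([[.4654,-.1268,.095]]); p=proj(c,P)[0]; print(p,r.get_obs()['tool_pos'],r.get_obs()['ft_force'])
u,v=p.astype(int); m=np.zeros(im.shape[:2],np.uint8); m[v-70:v+70,u-40:u+40]=(hsv[...,2]<45)[v-70:v+70,u-40:u+40]
for k in cv2.findContours(m,0,2)[0]:
    if cv2.contourArea(k)>80: rc=cv2.minAreaRect(k); print(np.round(rc[0],1),np.round(rc[1],1),rc[2],on(c,*rc[0],.095).round(4))
save('w','w3.png',cv2.resize(im,(480,300)))
E
```

```text
t: 8.87
tool_pos: [0.4657, -0.1268, 0.2412]
ee_rot: [-3.14, -0.002, 1.708]
ft_force: [-0.2, 0.2, 0.0]
finger_gap: 0.0401
finger_force: 0.0
[315.23346911 210.59805635] [ 0.46597475 -0.12595618  0.24151851] [0.18869336 0.41365792 0.18769976]
[315.  211.5] [12. 73.] 0.0 [ 0.4653 -0.1274  0.095 ]
```

View pics/w3.png

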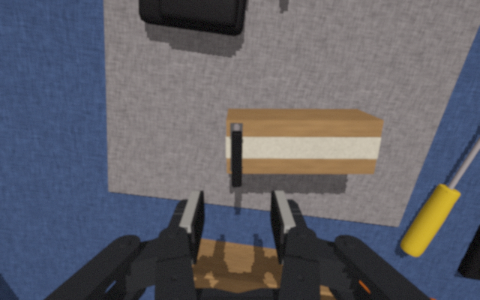

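The right bail bar is at (236,155) in this picture. That is (.4653,-.1274), within 1 mm of the estimate. I go straight down and close.

```bash
python3 -m crank '[[0,-0.5,8,0,0,0],[0,-0.5,28,0,0,0],[0,-0.5,52,0,0,0],[0,-0.5,72,0,0,0],[0,-0.5,83,0,0,0],[0,-0.5,88,0,0,0],[0,-0.5,88,0,0,0],[0,-0.5,88,0,0,0]]' 40; python3 -m crank '[[0,0,0,0,0,0],[0,0,0,0,0,0],[0,0,0,0,0,0],[0,0,0,0,0,0],[0,0,0,0,0,0],[0,0,0,0,0,0],[0,0,0,0,0,0],[0,0,0,0,0,0],[0,0,0,0,0,0]]' 0
```

```text
t: 9.58
tool_pos: [0.466, -0.1267, 0.154]
ee_rot: [3.141, -0.0, 1.71]
ft_force: [-0.4, -0.4, -0.5]
finger_gap: 0.0398
finger_force: 0.0
t: 10.33
tool_pos: [0.4656, -0.1277, 0.1549]
ee_rot: [3.141, 0.001, 1.707]
ft_force: [-2.2, 0.1, 6.4]
finger_gap: 0.0078
finger_force: 58.9
```

```bash
python3 -m crank '[[0,0.5,-1,0,0,0],[0,1,-2,0,0,0],[0,1.5,-3.5,0,0,0],[0,2.5,-5,0,0,0],[0,3.5,-7,0,0,0],[0,4.5,-9,0,0,0],[0,5.5,-11,0,0,0],[0,6.5,-13,0,0,0],[0,7.5,-15,0,0,0],[0,8.5,-16.5,0,0,0],[0,9,-17.5,0,0,0],[0,9,-18,0,0,0],[0,9,-18,0,0,0],[0,9,-18,0,0,0],[0,9,-18,0,0,0],[0,9,-18,0,0,0],[0,9,-18,0,0,0],[0,9,-18,0,0,0]]'
python3 - <<'E'
from h import *
F=[]
for i in range(12):
    c=cam('wrist'); o=r.get_obs(); F.append(np.r_[o['ft_force'],o['torque']])
print(np.mean(F,0).round(2),np.std(F,0).round(2),o['tool_pos'])
E
```

```text
t: 11.83
tool_pos: [0.4746, -0.1264, 0.1719]
ee_rot: [3.142, -0.0, 1.708]
ft_force: [0.7, 0.2, -0.7]
finger_gap: 0.0074
finger_force: 58.5
[ 0.5  -0.2  -1.   -0.01 -0.06 -0.01] [0.65 0.49 0.56 0.03 0.03 0.04] [ 0.47457953 -0.12640492  0.17192238]
```

The right carton loads the wrist with about 1 N against 4 N for the left. So left is full and goes to the tray, and right is empty and goes to the bin.

```bash
python3 -m crank '[[0,-0.5,1,0,0,0],[0,-1.5,3,0,0,0],[0,-2.5,5,0,0,0],[0,-3.5,7,0,0,0],[0,-4.5,9,0,0,0],[0,-5.5,11,0,0,0],[0,-6.5,12.5,0,0,0],[0,-7.5,14,0,0,0],[0,-8,15.5,0,0,0],[0,-8.5,16.5,0,0,0],[0,-9,17,0,0,0],[0,-9,17,0,0,0],[0,-9,17,0,0,0]]'; python3 -m crank '[[0,0,0,0,0,0],[0,0,0,0,0,0],[0,0,0,0,0,0],[0,0,0,0,0,0],[0,0,0,0,0,0],[0,0,0,0,0,0],[0,0,-5,0,0,0],[0,0,-20,0,0,0],[0,0,-45,0,0,0],[0,0,-75,0,0,0],[0,0,-100,0,0,0],[0,0,-108,0,0,0]]' 40
python3 - <<'E'
from h import *
c=cam('top')
for n,z,q in(('tray',.03,[(157.4,208.1),(209.3,208.1),(208.1,270),(154.4,270.4)]),('bin',.065,[(376.7,194.8),(429.3,197),(428.5,261.5),(373.3,259.3)])):
    P=np.array([on(c,*p,z)[:2] for p in q]); print(n,P.round(3).tolist(),P.mean(0).round(4),'len',[round(np.linalg.norm(P[i]-P[i-1]),3) for i in range(4)],'yaw',[round(np.arctan2(*(a-b)[::-1]),3) for a,b in((P[0],P[3]),(P[1],P[2]))],round(np.arctan2(*(P[0]-P[1])[::-1])-np.pi/2,3))
im=c['img']; hsv=cv2.cvtColor(im,cv2.COLOR_RGB2HSV)
t=np.zeros(im.shape[:2],np.uint8); t[190:245,235:275]=((hsv[...,1]<40)&(hsv[...,2]>225))[190:245,235:275]
k=max(cv2.findContours(t,0,1)[0],key=cv2.contourArea); 
ys,xs=np.where(cv2.drawContours(np.zeros_like(t),[k],-1,1,-1)); P=np.array([on(c,x,y,.063) for x,y in zip(xs,ys)])[:,:2]
w,V=np.linalg.eigh(np.cov(P.T)); d=V[:,1]*np.sign(V[0,1]); s=(P-P.mean(0))@d
print('L yaw',np.arctan2(d[1],d[0]).round(3),'ctr',(P.mean(0)+d*(s.max()-.075)).round(4))
print(r.get_obs()['joints'].round(3)); go([.5395,.132,.22],.19)
E
```

```text
t: 13.52
tool_pos: [0.466, -0.1276, 0.155]
ee_rot: [3.141, -0.0, 1.708]
ft_force: [0.1, -0.2, -1.8]
finger_gap: 0.0074
finger_force: 58.6
t: 14.52
tool_pos: [0.4673, -0.1276, 0.2668]
ee_rot: [3.135, 0.003, 1.708]
ft_force: [0.4, -0.1, 0.3]
finger_gap: 0.0397
finger_force: 0.0
tray [[0.564, 0.47], [0.568, 0.288], [0.354, 0.277], [0.349, 0.46]] [0.4589 0.374 ] len [np.float64(0.215), np.float64(0.182), np.float64(0.214), np.float64(0.183)] yaw [np.float64(0.046), np.float64(0.052)] 0.021
bin [[0.622, -0.295], [0.618, -0.473], [0.401, -0.466], [0.403, -0.283]] [ 0.511  -0.3792] len [np.float64(0.219), np.float64(0.179), np.float64(0.217), np.float64(0.182)] yaw [np.float64(-0.052), np.float64(-0.035)] -0.021
L yaw 0.192 ctr [0.541  0.1319]
[ 0.555  0.44  -0.471  1.933  0.269  0.821  0.076]
t 14.57 ROW [247.6, 106.7, 46.6] [0.008, -0.003, 1.518] dist 274 deg 87
```

```bash
python3 -m crank '[[8,3,0,0,0,0.06],[25,11,1,0,0,0.17],[47,20,3,0,0,0.29],[70,30,5,0,0,0.41],[93,40,8,0,0,0.53],[116,50,11,0,0,0.65],[139,60,14,0,0,0.77],[162,70,17,0,0,0.89],[185,80,20,0,0,1.01],[205,88,23,0,0,1.13],[223,96,25,0,0,1.25],[236,102,26,0,0,1.36],[244,105,27,0,0,1.45],[248,107,27,0,0,1.52],[248,107,27,0,0,1.52],[248,107,27,0,0,1.52]]' 85
python3 - <<'E'
from h import *
c=cam('wrist'); im=c['img']
o=r.get_obs(); print(o['tool_pos'],o['ee_rot'],o['joints'].round(2))
a=.192;d=np.array([np.cos(a),np.sin(a)]);n=np.array([-d[1],d[0]]);ctr=np.array([.541,.132])
q=proj(c,[[*(ctr+sx*.075*d+sy*.028*n),.063] for sx,sy in((1,1),(1,-1),(-1,-1),(-1,1))])
cv2.polylines(im,[q.astype(np.int32).reshape(-1,1,2)],True,(255,0,0),1); print(q.round())
save('w','w4.png',im)
E
```

```text
t: 15.9
tool_pos: [0.5372, 0.1326, 0.2348]
ee_rot: [3.141, 0.002, 0.19]
ft_force: [-0.9, -0.1, -0.3]
finger_gap: 0.0854
finger_force: 0.0
[0.53727504 0.13206687 0.23508094] [3.14078128e+00 1.96884033e-03 1.89259144e-01] [-0.26  0.54 -0.03  1.79  0.02  0.81 -1.69]
[[273.  85.]
 [359.  85.]
 [352. 285.]
 [281. 285.]]
```

View pics/w4.png

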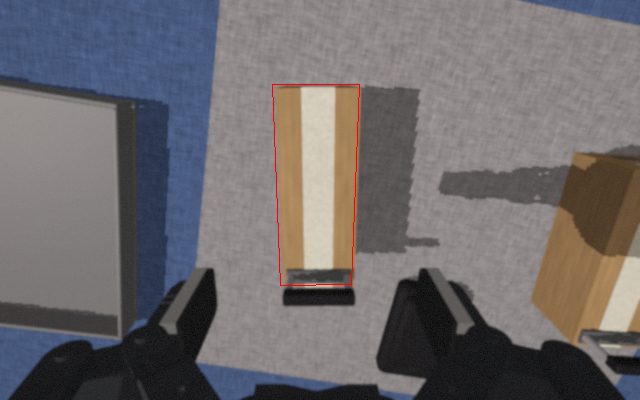

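The red outline drawn from my estimate fits the left carton (corners (273,85) to (352,285)). The bail stands clear at the near end, and the tool needs about 4 mm more along x. I descend and pinch across the width.

```bash
python3 -m crank '[[2,0,10,0,0,0],[4,0,35,0,0,0],[4,0,65,0,0,0],[4,0,95,0,0,0],[4,0,118,0,0,0],[4,0,132,0,0,0],[4,0,138,0,0,0],[4,0,140,0,0,0],[4,0,140,0,0,0]]' 85; python3 -m crank '[[0,0,0,0,0,0],[0,0,0,0,0,0],[0,0,0,0,0,0],[0,0,0,0,0,0],[0,0,0,0,0,0],[0,0,0,0,0,0],[0,0,0,0,0,0],[0,0,0,0,0,0],[0,0,0,0,0,0],[0,0,0,0,0,0]]' 0
```

```text
t: 16.7
tool_pos: [0.5419, 0.1329, 0.0957]
ee_rot: [-3.142, 0.0, 0.187]
ft_force: [0.3, 0.1, 0.7]
finger_gap: 0.0851
finger_force: 0.0
t: 17.53
tool_pos: [0.5426, 0.1332, 0.0974]
ee_rot: [3.141, -0.003, 0.188]
ft_force: [0.3, -0.6, 5.7]
finger_gap: 0.0555
finger_force: 66.4
```

Gripped at 55 mm. I lift and read the weight.

```bash
python3 -m crank '[[0,0,-1,0,0,0],[0,0,-3,0,0,0],[0,0,-6,0,0,0],[0,0,-12,0,0,0],[0,0,-20,0,0,0],[0,0,-30,0,0,0],[0,0,-42,0,0,0],[0,0,-54,0,0,0],[0,0,-66,0,0,0],[0,0,-76,0,0,0],[0,0,-82,0,0,0],[0,0,-85,0,0,0],[0,0,-85,0,0,0],[0,0,-85,0,0,0]]'
python3 - <<'E'
from h import *
o=r.get_obs(); print(o['torque']); go([.459+.0013,.374+.001,.18],.04)
E
```

```text
t: 18.7
tool_pos: [0.5414, 0.1333, 0.1807]
ee_rot: [-3.142, 0.001, 0.188]
ft_force: [0.7, 0.1, -5.4]
finger_gap: 0.0552
finger_force: 65.2
[ 0.01789726 -0.01530896  0.01312264]
t 18.7 ROW [-34.5, -252.6, 0.7] [0.0, 0.001, 0.148] dist 255 deg 8
```

```bash
python3 -m crank '[[-1,-4,0,0,0,0],[-2,-14,0,0,0,0.01],[-4,-30,0,0,0,0.02],[-7,-50,0,0,0,0.03],[-10,-72,0,0,0,0.04],[-13,-95,0,0,0,0.06],[-16,-118,0,0,0,0.07],[-19,-141,0,0,0,0.08],[-22,-164,0,0,0,0.1],[-25,-186,0,0,0,0.11],[-28,-206,0,0,0,0.12],[-31,-224,0,0,0,0.13],[-33,-238,0,0,0,0.14],[-34,-247,0,0,0,0.15],[-35,-251,0,0,0,0.15],[-35,-253,0,0,0,0.15],[-35,-253,0,0,0,0.15],[-35,-253,0,0,0,0.15]]'
python3 - <<'E'
from h import *
c=cam('wrist'); o=r.get_obs(); print(o['tool_pos'],o['ee_rot'],o['ft_force'])
save('w','w5.png',cv2.resize(c['img'],(480,300)))
E
```

```text
t: 20.2
tool_pos: [0.4607, 0.3741, 0.1808]
ee_rot: [3.14, -0.0, 0.036]
ft_force: [-0.1, -0.4, -6.7]
finger_gap: 0.0553
finger_force: 65.2
[0.46084115 0.37395614 0.18089976] [ 3.14037865e+00 -2.36591490e-04  3.57451930e-02] [-0.01597061 -0.83256689 -5.86124357]
```

View pics/w5.png

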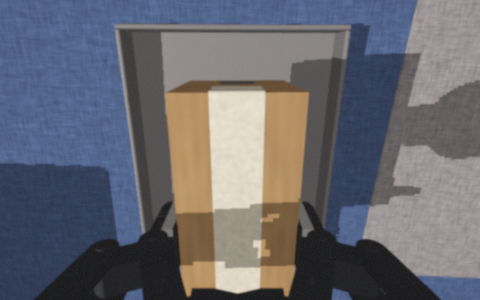

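The carton is centred over the tray and parallel to its walls (rim columns 118–348, carton 168–308). I lower it, slowly at the end.

```bash
python3 -m crank '[[0,0,2,0,0,0],[0,0,8,0,0,0],[0,0,18,0,0,0],[0,0,30,0,0,0],[0,0,42,0,0,0],[0,0,53,0,0,0],[0,0,62,0,0,0],[0,0,69,0,0,0],[0,0,74,0,0,0],[0,0,77,0,0,0],[0,0,79,0,0,0],[0,0,80,0,0,0],[0,0,80.5,0,0,0],[0,0,81,0,0,0],[0,0,81.5,0,0,0],[0,0,82,0,0,0],[0,0,82,0,0,0],[0,0,82,0,0,0]]'
```

```text
t: 21.75
tool_pos: [0.4601, 0.3754, 0.0991]
ee_rot: [-3.141, -0.0, 0.038]
ft_force: [0.7, -1.2, -5.1]
finger_gap: 0.0554
finger_force: 65.2
```

```bash
python3 -m crank '[[0,0,0.3,0,0,0],[0,0,0.6,0,0,0],[0,0,0.9,0,0,0],[0,0,1.2,0,0,0],[0,0,1.2,0,0,0],[0,0,1.2,0,0,0]]'
```

```text
t: 22.25
tool_pos: [0.4601, 0.3755, 0.0984]
ee_rot: [-3.141, -0.0, 0.038]
ft_force: [-2.0, -1.6, 3.1]
finger_gap: 0.0554
finger_force: 66.0
```

It is resting on the tray floor. I release it, rise and head for the right carton.

```bash
python3 -m crank '[[0,0,0,0,0,0],[0,0,0,0,0,0],[0,0,0,0,0,0],[0,0,0,0,0,0],[0,0,0,0,0,0],[0,0,-2,0,0,0],[0,0,-10,0,0,0],[0,0,-30,0,0,0],[0,0,-60,0,0,0],[0,0,-90,0,0,0],[0,0,-115,0,0,0],[0,0,-130,0,0,0],[0,0,-135,0,0,0]]' 85
python3 - <<'E'
from h import *
c=cam('top'); im=c['img']; hsv=cv2.cvtColor(im,cv2.COLOR_RGB2HSV)
t=np.zeros(im.shape[:2],np.uint8); t[190:250,305:345]=((hsv[...,1]<40)&(hsv[...,2]>225))[190:250,305:345]
k=max(cv2.findContours(t,0,1)[0],key=cv2.contourArea); 
ys,xs=np.where(cv2.drawContours(np.zeros_like(t),[k],-1,1,-1)); P=np.array([on(c,x,y,.063) for x,y in zip(xs,ys)])[:,:2]
w,V=np.linalg.eigh(np.cov(P.T)); d=V[:,1]*np.sign(V[0,1]); s=(P-P.mean(0))@d
ct=P.mean(0)+d*(s.max()-.075);print('R yaw',np.arctan2(d[1],d[0]).round(3),'ctr',ct.round(4)); go([*ct,.235],.135)
c=cam('wrist'); save('w','w6.png',cv2.resize(c['img'],(480,300)))
E
```

```text
t: 23.33
tool_pos: [0.4613, 0.3763, 0.2367]
ee_rot: [-3.137, -0.006, 0.038]
ft_force: [0.5, -0.5, 0.5]
finger_gap: 0.0849
finger_force: 0.0
R yaw 0.148 ctr [ 0.5315 -0.1186]
t 23.38 ROW [51.7, 497.1, -0.6] [-0.004, -0.005, -0.097] dist 500 deg 6
```

View pics/w6.png

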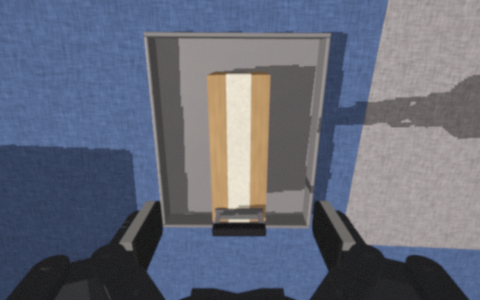

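The full carton lies flat inside the tray, with its top at (240,145) within the rim. I've used all ten pictures, so the rest is checked by numbers.

```bash
python3 -m crank '[[1,8,0,0,0,0],[3,28,0,0,0,-0.01],[6,58,0,0,0,-0.02],[10,93,0,0,0,-0.03],[13,130,0,0,0,-0.03],[17,167,0,0,0,-0.04],[21,204,0,0,0,-0.05],[25,241,0,0,0,-0.05],[29,278,0,0,0,-0.06],[33,315,0,0,0,-0.07],[37,352,0,0,0,-0.08],[41,389,0,0,0,-0.08],[44,424,0,0,0,-0.09],[47,456,0,0,0,-0.1],[50,480,0,0,0,-0.1],[51,493,0,0,0,-0.1],[52,497,0,0,0,-0.1],[52,497,0,0,0,-0.1],[52,497,0,0,0,-0.1]]' 85
python3 - <<'E'
from h import *
c=cam('wrist'); im=c['img']; hsv=cv2.cvtColor(im,cv2.COLOR_RGB2HSV)
t=((hsv[...,1]<40)&(hsv[...,2]>225)).astype(np.uint8); t[330:]=0; t[:,:220]=0; t[:,420:]=0
k=max(cv2.findContours(t,0,1)[0],key=cv2.contourArea); print(cv2.boundingRect(k))
ys,xs=np.where(cv2.drawContours(np.zeros_like(t),[k],-1,1,-1)); P=np.array([on(c,x,y,.063) for x,y in zip(xs,ys)])[:,:2]
w,V=np.linalg.eigh(np.cov(P.T)); d=V[:,1]*np.sign(V[0,1]); s=(P-P.mean(0))@d; a=np.arctan2(d[1],d[0])
ct=P.mean(0)+d*(s.max()-.075);print('R yaw',a.round(3),'ctr',ct.round(4),'tape half width',np.abs((P-P.mean(0))@V[:,0]).max().round(4)); go([*ct,.095],a)
print(r.get_obs()['joints'].round(2))
E
```

```text
t: 25.02
tool_pos: [0.5306, -0.1172, 0.2321]
ee_rot: [-3.139, 0.001, 0.14]
ft_force: [0.5, 0.1, -0.7]
finger_gap: 0.0851
finger_force: 0.0Traceback (most recent call last):
  File "<stdin>", line 4, in <module>
ValueError: max() iterable argument is empty
```

Run:
```python
from h import *
c=cam('wrist'); im=c['img']; hsv=cv2.cvtColor(im,cv2.COLOR_RGB2HSV)
a=.145;d=np.array([np.cos(a),np.sin(a)]);ct0=np.array([.5315,-.1186])
for s in(.06,.03,0,-.03): 
    u,v=proj(c,[[*(ct0+s*d),.063]])[0].astype(int); print(u,v,[hsv[v,x].tolist() for x in(u-28,u,u+28)])
t=((hsv[...,1]>65)&(hsv[...,0]>8)&(hsv[...,0]<24)).astype(np.uint8); u,v=proj(c,[[*ct0,.063]])[0].astype(int)
for vv in range(v-70,v+60,20):
    x=np.where(t[vv,u-70:u+70])[0]+u-70; 
    if len(x): print(vv,x.min(),x.max(),on(c,x.min(),vv,.063)[:2].round(4),on(c,x.max()+1,vv,.063)[:2].round(4))
```

```text
317 114 [[16, 118, 168], [22, 31, 208], [16, 120, 166]]
317 159 [[17, 119, 170], [22, 31, 206], [16, 119, 167]]
317 200 [[16, 120, 170], [21, 32, 209], [17, 119, 159]]
317 238 [[16, 116, 162], [21, 31, 212], [17, 119, 163]]
130 278 361 [ 0.5771 -0.0853] [ 0.585  -0.1408]
150 278 360 [ 0.5636 -0.0867] [ 0.5716 -0.1426]
170 279 359 [ 0.5498 -0.0888] [ 0.5577 -0.1445]
190 279 358 [ 0.5353 -0.0904] [ 0.5433 -0.1464]
210 280 357 [ 0.5203 -0.0927] [ 0.5283 -0.1484]
230 281 356 [ 0.5048 -0.0952] [ 0.5127 -0.1505]
250 282 355 [ 0.4886 -0.0977] [ 0.4965 -0.1527]
```

The edges are 56 mm apart, the axis passes (.5315,-.1195) and the yaw is .145. So 2 mm along tool y, then down 137.

```bash
python3 -m crank '[[0,1,10,0,0,0],[1,2,35,0,0,0],[1,2,65,0,0,0],[1,2,95,0,0,0],[1,2,117,0,0,0],[1,2,130,0,0,0],[1,2,135,0,0,0],[1,2,137,0,0,0],[1,2,137,0,0,0]]' 85; python3 -m crank '[[0,0,0,0,0,0],[0,0,0,0,0,0],[0,0,0,0,0,0],[0,0,0,0,0,0],[0,0,0,0,0,0],[0,0,0,0,0,0],[0,0,0,0,0,0],[0,0,0,0,0,0],[0,0,0,0,0,0],[0,0,0,0,0,0]]' 0
```

```text
t: 25.87
tool_pos: [0.5323, -0.1205, 0.0956]
ee_rot: [-3.141, -0.0, 0.139]
ft_force: [-0.3, -0.7, 0.8]
finger_gap: 0.0851
finger_force: 0.0
t: 26.7
tool_pos: [0.5329, -0.1209, 0.097]
ee_rot: [3.141, -0.002, 0.138]
ft_force: [-0.8, 0.8, 5.6]
finger_gap: 0.0553
finger_force: 64.5
```

```bash
python3 -m crank '[[0,0,-1,0,0,0],[0,0,-3,0,0,0],[0,0,-6,0,0,0],[0,0,-12,0,0,0],[0,0,-20,0,0,0],[0,0,-32,0,0,0],[0,0,-46,0,0,0],[0,0,-60,0,0,0],[0,0,-75,0,0,0],[0,0,-90,0,0,0],[0,0,-102,0,0,0],[0,0,-109,0,0,0],[0,0,-112,0,0,0],[0,0,-112,0,0,0]]'
python3 - <<'E'
from h import *
go([.511,-.379,.207],-.035)
E
```

```text
t: 27.87
tool_pos: [0.5323, -0.1212, 0.2085]
ee_rot: [3.141, -0.001, 0.138]
ft_force: [0.2, -0.1, -1.8]
finger_gap: 0.0553
finger_force: 63.6
t 27.87 ROW [-56.5, 252.4, 1.5] [0.0, -0.001, 0.173] dist 259 deg 10
```

```bash
python3 -m crank '[[-1,4,0,0,0,0],[-3,14,0,0,0,0.01],[-7,30,0,0,0,0.02],[-11,50,0,0,0,0.03],[-16,72,0,0,0,0.05],[-21,95,0,0,0,0.06],[-26,118,0,0,0,0.08],[-31,141,0,0,0,0.1],[-36,164,0,0,0,0.12],[-41,186,0,0,0,0.13],[-46,206,0,0,0,0.14],[-50,224,0,0,0,0.15],[-53,238,0,0,0,0.16],[-55,247,0,0,0,0.17],[-56,251,0,0,0,0.17],[-56,253,0,0,0,0.17],[-56,253,0,0,0,0.17],[-56,253,0,0,0,0.17]]'
python3 - <<'E'
from h import *
c=cam('wrist'); im=c['img'];hsv=cv2.cvtColor(im,cv2.COLOR_RGB2HSV)
# bin rim corners expected vs. blue-desk edge, carton below
a=-.035;d=np.array([np.cos(a),np.sin(a)]);n=np.array([-d[1],d[0]]);ct=np.array([.511,-.379])
q=proj(c,[[*(ct+sx*.11*d+sy*.09*n),.065] for sx,sy in((1,1),(1,-1),(0.3,-1),(0.3,1))]);print(q.round())
b=((hsv[...,0]>100)&(hsv[...,0]<125)&(hsv[...,1]>90))
for s in(.08,.05,.02):
    m=[proj(c,[[*(ct+s*d+sy*.09*n),.065]])[0] for sy in(1,-1)]; row=int((m[0][1]+m[1][1])/2)
    print(row,[p[0].round() for p in m],'blue runs',np.where(np.diff(b[row].astype(int)))[0].tolist())
col=320; print('col blue',np.where(np.diff(b[:,250].astype(int)))[0].tolist()[:6],np.where(np.diff(b[:,390].astype(int)))[0].tolist()[:6])
E
```

```text
t: 29.37
tool_pos: [0.512, -0.378, 0.2076]
ee_rot: [-3.14, -0.0, -0.03]
ft_force: [-0.3, -0.1, -2.4]
finger_gap: 0.0553
finger_force: 63.7
[[150.  27.]
 [484.  28.]
 [464. 168.]
 [170. 166.]]
86 [np.float64(158.0), np.float64(476.0)] blue runs [115, 163, 479, 557]
139 [np.float64(166.0), np.float64(468.0)] blue runs [126, 170, 471]
187 [np.float64(172.0), np.float64(461.0)] blue runs [136, 176, 464]
col blue [24] [23]
```

The bin rim matches its prediction to about 2 mm, so the carton clears. I lower it.

```bash
python3 -m crank '[[0,0,2,0,0,0],[0,0,8,0,0,0],[0,0,18,0,0,0],[0,0,32,0,0,0],[0,0,46,0,0,0],[0,0,60,0,0,0],[0,0,73,0,0,0],[0,0,84,0,0,0],[0,0,93,0,0,0],[0,0,99,0,0,0],[0,0,103,0,0,0],[0,0,105,0,0,0],[0,0,106,0,0,0],[0,0,106.5,0,0,0],[0,0,107,0,0,0],[0,0,107.5,0,0,0],[0,0,107.5,0,0,0],[0,0,107.5,0,0,0]]'
```

```text
t: 30.92
tool_pos: [0.5115, -0.3794, 0.1004]
ee_rot: [3.141, -0.0, -0.032]
ft_force: [0.4, -0.6, -1.9]
finger_gap: 0.0554
finger_force: 63.7
```

```bash
python3 -m crank '[[0,0,0.3,0,0,0],[0,0,0.6,0,0,0],[0,0,0.9,0,0,0],[0,0,0.9,0,0,0],[0,0,0.9,0,0,0]]'
```

```text
t: 31.33
tool_pos: [0.5114, -0.3794, 0.0993]
ee_rot: [-3.141, 0.0, -0.032]
ft_force: [0.7, 0.3, -2.1]
finger_gap: 0.0556
finger_force: 63.7
```

```bash
python3 -m crank '[[0,0,0.3,0,0,0],[0,0,0.6,0,0,0],[0,0,0.9,0,0,0],[0,0,1,0,0,0],[0,0,1,0,0,0]]'
```

```text
t: 31.75
tool_pos: [0.5114, -0.3794, 0.0991]
ee_rot: [-3.142, -0.0, -0.032]
ft_force: [-2.4, 1.7, 3.6]
finger_gap: 0.0554
finger_force: 64.4
```

Contact with the bin floor (force changed from −2 to +3.6 N). I release and rise.

```bash
python3 -m crank '[[0,0,0,0,0,0],[0,0,0,0,0,0],[0,0,0,0,0,0],[0,0,0,0,0,0],[0,0,0,0,0,0],[0,0,-2,0,0,0],[0,0,-10,0,0,0],[0,0,-30,0,0,0],[0,0,-60,0,0,0],[0,0,-90,0,0,0],[0,0,-115,0,0,0],[0,0,-130,0,0,0],[0,0,-135,0,0,0],[0,0,-135,0,0,0],[0,0,-135,0,0,0]]' 85
python3 - <<'E'
from h import *
def rect(c,u0,u1,v0,v1,vt,z):
    hsv=cv2.cvtColor(c['img'],cv2.COLOR_RGB2HSV); t=np.zeros(hsv.shape[:2],np.uint8)
    t[v0:v1,u0:u1]=((hsv[...,1]<40)&(hsv[...,2]>vt))[v0:v1,u0:u1]
    cs=cv2.findContours(t,0,1)[0]
    if not cs: print('none');return
    k=max(cs,key=cv2.contourArea); rc=cv2.minAreaRect(k); B=[on(c,*p,z)[:2].round(3).tolist() for p in cv2.boxPoints(rc)]; print(rc,B)
rect(cam('wrist'),220,420,20,300,190,.065)
rect(cam('top'),160,208,205,270,225,.064)
print(r.get_obs()['t'],r.get_obs()['ft_force'])
E
```

```text
t: 33.0
tool_pos: [0.511, -0.3791, 0.2328]
ee_rot: [-3.141, 0.001, -0.032]
ft_force: [-0.3, -1.3, 0.0]
finger_gap: 0.0849
finger_force: 0.0
((317.0, 185.5), (181.0, 32.0), 90.0) [[0.584, -0.373], [0.584, -0.393], [0.45, -0.391], [0.451, -0.367]]
((177.84121704101562, 235.99278259277344), (6.039218902587891, 38.23324966430664), 2.602562427520752) [[0.403, 0.385], [0.531, 0.39], [0.531, 0.37], [0.402, 0.365]]
33.1 [-0.69572194 -0.25308263  0.03499651]
```

```bash
python3 -c "
from workcell import r
print(r.finish_job())"
```

```text
the job is handed in; nothing more can be done
None
```

I tipped the left carton and then the right; the left was full (about 4 N on the wrist, against about 1 N). The full one now stands flat in the grey tray and the empty one flat in the cardboard box; the job was handed in at about 33 s (no verdict was returned).

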